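# Bring the rail-hung tea caddy to rest over the pot

## Robot

A 6-joint arm with a two-finger parallel gripper is mounted at the origin on the work surface. World frame = base frame: x ahead of the robot, y to its left, z up, the work surface at z = 0. Lengths are in m, angles in rad, forces in N, time in s.
With the tool pointing down it reaches from about 0.425 to 0.95 m from the base axis. Payload 3.5 kg.
Tool frame: the origin (TCP) lies midway between the tips of the shut fingers; the grasp point (between the pads) lies 19 mm behind it; z points along the fingers, y is the line along which they close (so a half turn about z gives the same grasp; the last joint's range is limited). The gripper opens to 85 mm and grips with 20 to 120 N. Pads are 22 mm wide; open, the fingers measure 114 mm over their backs; the gripper's body (76 mm by 85 mm) begins 54 mm behind the grasp point. The pads swing forward as they close: fully open they stand 13 mm farther back than shut.
Start: joints at [-1.278, 0.286, 1.577, -0, 1.279, -0.15], TCP at [0.289, -0.61, 0.231] pointing down, gripper open.
Joint ranges: [-2.77, 2.77], [-0.9, 2.22], [0.21, 2.48], [-1.53, 4.67], [0.24, 2.81], [-2.84, 2.84]. Speed limits (rad/s): [2.79, 2.79, 3.14, 3.14, 3.14, 3.14].

## Interface

Orientations are given as a unit quaternion [x, y, z, w].
In Python, from plant import ctrl gives the robot as it stands.
- The arm moves only by the tool move_arm, never from a script. Its argument "plan" is a list of rows, each an object of numbers: "x", "y", "z": the shift along the tool's x, y, z in m; "yaw": the turn about the tool's z in rad; "fingers": the closure, from 0 (fully open) to 1 (shut). In form: [{"x": .., "y": .., "z": .., "yaw": .., "fingers": ..}, ...]. A call has 1 to 5 rows; each row is the pose to reach, as a shift and turn from the pose commanded when the call began, along the tool's axes at that moment; what a row does not reach only later rows make up. A row lasts 1/10 s, in which the tool goes at most 50 mm and 8.59 degrees, less where a joint would pass 70% of its speed; a pose out of reach is approached as far as the arm can. A call with a gripper value outside its range is refused whole. The fingers move at their own pace and stop on an object; "force" is the grip in N (left out, the last holds). Time passes only in rows, so rows that repeat a pose let the fingers close. It gives the time, the measured TCP pose, the force, the opening and the grip force at its end, in the units of the state.
- ctrl.get_state(): the state, without advancing time (a new reading comes with each control period).
- ctrl.read_camera(name): name is "scene" or "top"; returns the picture (420x560x3 uint8, red, green, blue); there is no depth.
- ctrl.camera_model(name): a dict with "intrinsics" (3x3 intrinsics, pixels), "cam_to_world" (4x4, takes a point from camera to world coordinates). Camera axes: x right, y up, looking along -z (the intrinsics and any distortion apply to the point x, -y, -z); pixel columns grow to the right and rows downward; lengths in m; the calibration is good to about 2 mm. A picture is of the moment at which its call begins. camera_model takes no time and is no camera call.
- ctrl.sign_off(): hands the job in; it is judged then, once.
The state is a dict: "time": time; "qpos": joint angles; "dq": joint speeds; "joint_efforts": joint torques, N m; "eef_pos": TCP position; "tcp_rot": TCP orientation; "contact_force": force on the tool from outside, world axes, zero at the start; "wrist_torque": the same for the moment, N m; "opening": opening from 0.0 (shut) to 1.0 (fully open); "finger_force": force on a finger pad.
Only numpy, scipy, OpenCV 4.12 (cv2) and the standard library are available. Lean on these libraries where they do the work, as an engineer would, in place of code of your own. Each camera call takes 0.05 s, during which the arm holds its last target. There are 200 camera calls.

## Task

Take the steel tea caddy that hangs from the roller trolley by its front handle, draw the trolley out of its parking catch, and bring the caddy along the rail until its spout is over the middle of the open white pot. Calm both the caddy and the trolley overhead, let go, and leave it hanging there free and still for at least four seconds, ready for filling. Go gently so that the hanger never swings out wildly, do not tip the caddy or run the trolley into the far end stop, and neither strike nor shift the pot or the other things on the counter.

Things in the scene. Friction and masses are not known exactly. Their poses are not given: they have to be found in the camera images.
- rail: Fixed over-counter rail: a level steel tube, 28 mm in diameter, 980 mm up, along world y between two uprights. Origin on the counter below the middle of the tube. All that hangs moves only in the upright plane through the tube. A spring roller catch at +240 mm y parks the trolley; it gives way suddenly at about 0.9 N of pull (caddy 50 to 110 mm off plumb), and the trolley jumps free.
- trolley (a joint): Travel along the rail, m, of the two-wheeled trolley (1.5 kg), whose pin, 920 mm up, carries the hanger; 0 parked in the catch (pin y = rail y + 0.24 m), negative towards -y, far end stop at -0.74. Once out of the catch it rolls almost without friction (0.05 N per m/s plus 0.004 N) and coasts for many seconds. Out of the arm's reach: only the hanger's pull moves it.
- clevis (a point): Foot of the hanger, a straight steel rod 10 mm thick and 560 mm long (0.12 kg) from the trolley pin to this lower pin, 360 mm high when plumb; z along the rod, x along both pins, which turn freely. With the caddy held, the trolley is pulled by about caddy weight x (clevis y - trolley y) / 0.56 m: they swing against each other with a period of 1.6 to 2.2 s; left free, about 1.2 s.
- caddy: Closed stainless steel caddy hanging by its wire bail, nominal 0.7 kg (0.5 to 0.9 as it is filled). Origin on the clevis pin, z up, -x towards the robot. Drum 100 mm in diameter, 78 to 215 mm below the origin; lid rim 106 mm in diameter, 70 to 82 mm below. It tilts about the clevis pin with slight friction (0.008 N m s/rad).
- grip (a point): Middle of the caddy's front handle: an upright black round bar 22 mm in diameter, 86 mm long, 125 mm from the caddy axis on the robot's side (-x), 230 mm above the counter when plumb. Two 12 mm rods along x join it to the drum 35 mm above and below this point. Grip from above, fingers closing along y. While the hanger leans, the caddy rises by 0.56 m x (1 - cos lean).
- spout (a point): Middle of the mouth of the caddy's spout, the lowest point, on the caddy axis 241 mm below the clevis pin (119 mm above the counter when plumb); the spout is 44 mm in diameter.
- pot: Loose open white ceramic pot, 104 mm in diameter, 85 mm high, wall 6 mm, 0.7 kg, standing on the counter straight under the rail. Origin at the centre of its foot.
- pot_rim (a point): Centre of the pot's mouth, 85 mm above the counter.
- sugar_pot: Bystander: round lidded ceramic pot, 100 mm in diameter, 105 mm high, loose, on the robot side of the rail. Origin at its foot.
- honey_jar: Bystander: glass jar, 66 mm in diameter, 100 mm high, loose, on the robot side of the rail. Origin at its foot.
- scoop: Bystander: lime plastic scoop, 175 mm long, 30 mm high, lying on the robot side of the rail. Origin under its bowl, handle along its own -x.
Mind the look-alikes: they are no part of the job. What is shaped like the pot but blue is not meant.

How it is judged:
On the way, in this order (a step that is already met when the one before it is completed fails the run):
1. the fingers hold the caddy and have brought it some way along the rail (contact force between the fingers and caddy above 0.3 N and distance of caddy from where it was at the start of the episode above 0.12 m), for 0.1 s.
2. let go, the caddy hangs free for four seconds with its spout over the middle of the pot (horizontal distance between spout and pot_rim below 0.018 m and contact force between each of the arm, the fingers and caddy below 0.1 N and linear speed of caddy below 0.06 m/s), for 4 s.
At the end, for the whole second after the job is handed in: The caddy hangs free and upright (within 0.1 rad), the middle of its spout within 18 mm of the middle of the pot's mouth seen from above, the hanger within 0.06 rad of plumb, moving slower than 0.06 m/s, after four seconds of hanging so untouched (horizontal distance between spout and pot_rim below 0.018 m and angle between clevis's own z axis and vertical below 0.06 rad and linear speed of caddy below 0.06 m/s and angle between each of caddy, pot's own z axis and vertical below 0.1 rad).
It fails at once if the hanger swings out more than 0.35 rad (20 degrees) (angle between clevis's own z axis and vertical above 0.35 rad).
It fails at once if the caddy is tipped by more than 0.35 rad (angle between caddy's own z axis and vertical above 0.35 rad).
It fails at once if the trolley runs into the far end stop (value of joint trolley below -0.73 m).
It fails at once if the pot is moved by more than 15 mm or struck by the caddy (distance of pot from where it was at the start of the episode above 0.015 m or contact force between caddy and pot above 1 N).
It fails at once if the sugar pot, honey jar or scoop is moved by more than 20 mm (distance of any of sugar_pot, honey_jar, scoop from where it was at the start of the episode above 0.02 m).
It also fails if it takes over 37 s, if anything falls off the work surface, if the arm or the gripper's body presses on something with over 40 N, if the wrist force passes 120 N, or if a joint passes its speed limit or range.

## Working session

There is one attempt and no reset: what is moved stays moved. The work goes in short steps, Python scripts to look and compute and a tool call to move; the robot and the scene stay as the last step left them, time stands still between calls to the robot, and variables do not carry over. Pictures are saved under pics/ and viewed, at most 10 in all, crops included, and the job is handed in when it is done.

Besides the shell and the picture viewer there is one more tool, called as name([rows], argument=value, ...), one row to a line, values as JSON. move_arm: Moves the arm, as the interface text tells. Its arguments: {"type":"object","properties":{"plan":{"type":"array"},"force":{"type":"number"}},"required":["plan"]}

```bash
ls; mkdir -p pics; python3 - <<'E'
from plant import ctrl
import cv2,numpy as np
s=ctrl.get_state(); print(s)
for n in("scene","top"):
    im=ctrl.read_camera(n); cv2.imwrite(f"pics/{n}0.png",im[:,:,::-1]); m=ctrl.camera_model(n); print(n,m)
E
```

```text
pics
{'time': 0.0, 'qpos': array([-1.27796794e+00,  2.87208320e-01,  1.57817713e+00,  6.79423480e-06,
        1.27861311e+00, -1.49991290e-01]), 'dq': array([-0.00099468,  0.00125756, -0.00241771, -0.00027862, -0.00056868,
       -0.00048213]), 'joint_efforts': array([-3.43394786e-04, -4.05982268e+01, -2.92629147e+01, -1.38936866e-04,
        5.78096719e-03, -3.37373329e-06]), 'eef_pos': array([ 0.28907072, -0.60923889,  0.22991868]), 'tcp_rot': array([ 9.75588321e-01,  2.19604145e-01, -8.25964191e-05, -1.20011774e-03]), 'contact_force': array([-0.10118157, -0.58995441, -0.93116775]), 'wrist_torque': array([-0.01368816,  0.06719954, -0.026051  ]), 'finger_force': 0.0, 'opening': 0.9993522373919892}
scene {'intrinsics': array([[493.01400841,   0.        , 280.59779686],
       [  0.        , 493.01400841, 208.86389023],
       [  0.        ,   0.        ,   1.        ]]), 'cam_to_world': array([[ 0.66460433, -0.65548872,  0.35865808,  1.0925517 ],
       [ 0.74711763,  0.5760448 , -0.33164384, -0.46378994],
       [ 0.01078567,  0.48837171,  0.87256905,  1.39516463],
       [ 0.        ,  0.        ,  0.        ,  1.        ]])}
top {'intrinsics': array([[506.87013833,   0.        , 268.96648166],
       [  0.        , 506.87013833, 206.77334957],
       [  0.        ,   0.        ,   1.        ]]), 'cam_to_world': array([[ 0.0263431 ,  0.97334945, -0.22780887,  0.36861719],
       [-0.99964491,  0.02473539, -0.00990993, -0.03300437],
       [-0.00401088,  0.22798904,  0.97365544,  1.28134255],
       [ 0.        ,  0.        ,  0.        ,  1.        ]])}
```

View pics/scene0.png

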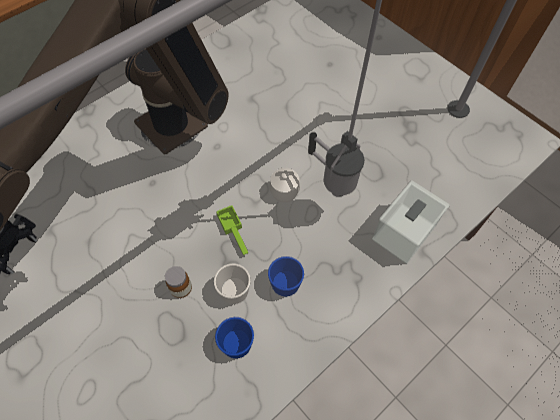

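View pics/top0.png

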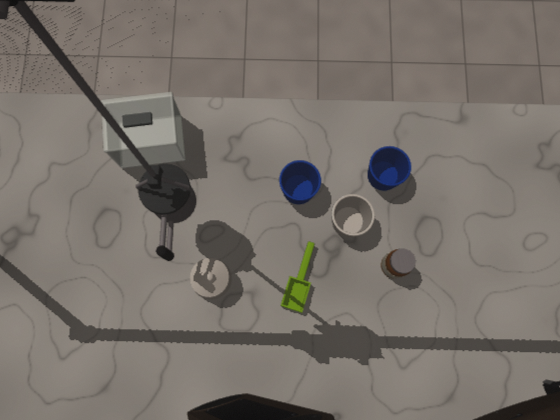

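The scene view shows the caddy at about (343,170), its handle at (312,143), and the white pot at (232,281). In the top view the handle is at (166,253), the pot at (353,217), the sugar pot at (209,278), the scoop at (300,280) and the honey jar at (400,262). Next I'll enlarge crops of these.

```bash
python3 - <<'E'
import cv2,numpy as np
t=cv2.imread("pics/top0.png");s=cv2.imread("pics/scene0.png")
def c(im,u,v):
    return cv2.resize(im[v:v+70,u:u+95],(400,295),interpolation=cv2.INTER_CUBIC)
k=[c(t,305,180),c(t,120,195),c(s,185,250),c(s,290,125)]
cv2.imwrite("pics/crop.png",np.vstack([np.hstack(k[:2]),np.hstack(k[2:])]))
E
```

```text
(no output)
```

View pics/crop.png

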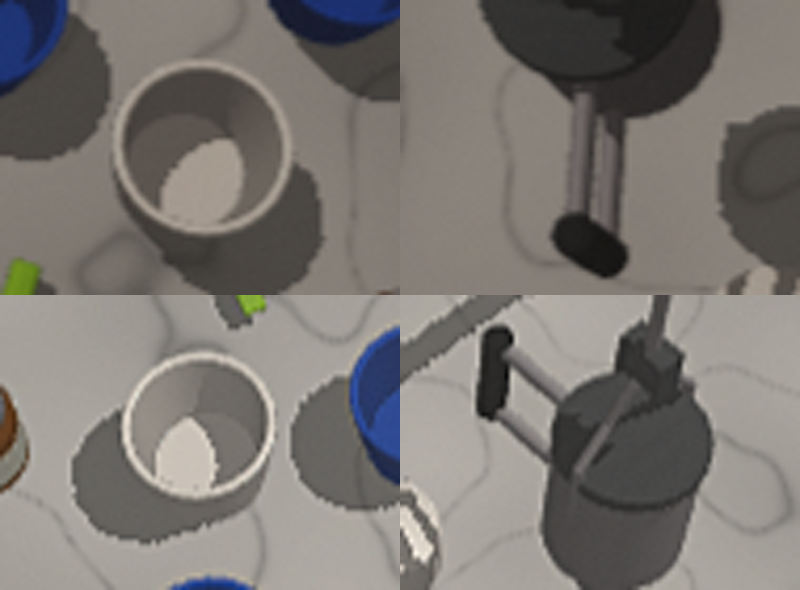

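Crops: the pot rim centre is at top (352.8,214.7) and scene (231.7,280.8). The handle middle is at top (164.7,253.0) and scene (312.2,142.9).

```bash
cat > h.py <<'E'
import numpy as np,cv2
from plant import ctrl
M={n:ctrl.camera_model(n) for n in("scene","top")}
def ray(n,u,v):
    m=M[n];K=m["intrinsics"];T=m["cam_to_world"]
    d=T[:3,:3]@np.array([(u-K[0,2])/K[0,0],-(v-K[1,2])/K[1,1],-1]);return T[:3,3],d/np.linalg.norm(d)
def at(n,u,v,z):
    o,d=ray(n,u,v);return o+d*(z-o[2])/d[2]
def proj(n,p):
    m=M[n];T=m["cam_to_world"];K=m["intrinsics"];c=T[:3,:3].T@(np.asarray(p)-T[:3,3])
    return np.array([K[0,2]+K[0,0]*c[0]/-c[2],K[1,2]+K[1,1]*c[1]/c[2]])
def tri(a,b):
    A=0;B=0
    for n,(u,v) in(("top",a),("scene",b)):
        o,d=ray(n,u,v);P=np.eye(3)-np.outer(d,d);A=A+P;B=B+P@o
    return np.linalg.solve(A,B)
E
python3 - <<'E'
from h import *
np.set_printoptions(precision=4,suppress=True)
print("pot",tri((352.8,214.7),(231.7,280.8)),at("top",352.8,214.7,.085),at("scene",231.7,280.8,.085))
print("grip",tri((164.7,253),(312.2,142.9)),at("top",164.7,253,.23),at("scene",312.2,142.9,.23))
for n,t,s,z in(("sugar",(209,276),(285,180),.1),("honey",(400,262),(176,277),.09),("scoop",(297,294),(228,213),.02),("scooptip",(310,244),(244,253),.02)):
    print(n,at("top",*t,z),at("scene",*s,z))
E
```

```text
pot [ 0.6351 -0.2234  0.0822] [ 0.634  -0.2236  0.085 ] [ 0.6365 -0.2232  0.085 ]
grip [0.5102 0.1931 0.2327] [0.51   0.1927 0.23  ] [0.5093 0.1958 0.23  ]
sugar [0.4765 0.1138 0.1   ] [0.4923 0.1072 0.1   ]
honey [ 0.5219 -0.3324  0.09  ] [ 0.526  -0.3343  0.09  ]
scoop [ 0.4455 -0.0948  0.02  ] [ 0.4282 -0.0767  0.02  ]
scooptip [ 0.5704 -0.1257  0.02  ] [ 0.5688 -0.127   0.02  ]
```

move_arm([
  {"x":0.018,"y":-0.022,"z":-0.025,"yaw":0.11,"fingers":0},
  {"x":0.037,"y":-0.043,"z":-0.05,"yaw":0.22,"fingers":0},
  {"x":0.055,"y":-0.065,"z":-0.075,"yaw":0.33,"fingers":0},
  {"x":0.074,"y":-0.087,"z":-0.1,"yaw":0.443,"fingers":0},
])

```text
time: 0.5
eef_pos: [0.3188, -0.4983, 0.3314]
tcp_rot: [1.0, -0.003, -0.0, -0.001]
contact_force: [0.6, -0.2, 0.2]
opening: 1.0
finger_force: 0.0
```

move_arm([
  {"x":0.02,"y":-0.045,"z":0,"yaw":0,"fingers":0},
  {"x":0.04,"y":-0.09,"z":0,"yaw":0,"fingers":0},
  {"x":0.06,"y":-0.135,"z":0,"yaw":0,"fingers":0},
  {"x":0.08,"y":-0.18,"z":0,"yaw":0,"fingers":0},
  {"x":0.1,"y":-0.225,"z":0,"yaw":0,"fingers":0},
])

```text
time: 1.0
eef_pos: [0.419, -0.2725, 0.3309]
tcp_rot: [1.0, -0.0, -0.0, -0.0]
contact_force: [1.4, -0.0, -0.2]
opening: 1.001
finger_force: 0.0
```

```bash
cat >> h.py <<'E'
XR=0.635
def rod(n,yb,im,zb=.42,zt=.68,rng=.14):
    """best (lean offset trolley-clevis m, clevis y) from rod line in rail plane"""
    zs=np.linspace(zb,zt,60);ys=np.arange(yb-.25,yb+.25,.001)
    Y,Z=np.meshgrid(ys,zs);m=M[n];T=m["cam_to_world"];K=m["intrinsics"]
    P=np.stack([np.full_like(Y,XR),Y,Z],-1)-T[:3,3];c=P@T[:3,:3]
    u=K[0,2]-K[0,0]*c[...,0]/c[...,2];v=K[1,2]+K[1,1]*c[...,1]/c[...,2]
    r=cv2.remap(im,u.astype(np.float32),v.astype(np.float32),cv2.INTER_LINEAR).astype(float)
    ok=(u>1)&(u<558)&(v>1)&(v<418)
    # rod response: darker/brighter stripe 10 mm wide, by oriented sums
    R=cv2.blur(r,(7,1));S=(np.roll(R,11,1)+np.roll(R,-11,1))/2
    E=np.linalg.norm(R-S,axis=2)*ok; E=np.minimum(E,60)
    best=(-1,)
    for o in np.arange(-rng,rng,.002):
        for b in np.arange(yb-.025,yb+.0251,.001):
            i=np.round((b+o*(zs-.36)/.56-ys[0])/.001).astype(int)
            g=(i>=0)&(i<len(ys)); s=E[np.arange(60)[g],i[g]].sum()
            if s>best[0]:best=(s,o,b)
    return [round(float(q),3) for q in best]+[round(float(ok.mean()),2)]
E
python3 - <<'E'
from h import *
for n in("top","scene"):
    print(n,rod(n,.1935,cv2.imread(f"pics/{n}0.png")))
s=ctrl.get_state();print(s["time"],s["eef_pos"],s["tcp_rot"],s["contact_force"])
for n in M:
  print(n,[proj(n,(XR,y,z)).round() for y in(.19,-.22) for z in (.42,.68,.92)])
E
```

```text
top [3472.131, 0.004, 0.193, 0.89]
scene [3600.0, -0.016, 0.198, 1.0]
1.0 [ 0.41904642 -0.27253993  0.33085109] [ 9.99999893e-01 -3.80131464e-04 -1.18252900e-04 -2.35281919e-04] [ 1.43530888 -0.02269848 -0.24441628]
scene [array([350., 129.]), array([367.,  48.]), array([392., -67.]), array([221., 225.]), array([207., 157.]), array([186.,  53.])]
top [array([150., 168.]), array([102., 107.]), array([  7., -16.]), array([380., 174.]), array([423., 114.]), array([510.,  -6.])]
```

move_arm([
  {"x":0.018,"y":-0.046,"z":0,"yaw":0,"fingers":0},
  {"x":0.036,"y":-0.093,"z":0,"yaw":0,"fingers":0},
  {"x":0.054,"y":-0.14,"z":0,"yaw":0,"fingers":0},
  {"x":0.072,"y":-0.186,"z":0,"yaw":0,"fingers":0},
  {"x":0.091,"y":-0.233,"z":0,"yaw":0,"fingers":0},
])

```text
time: 1.5
eef_pos: [0.5097, -0.0402, 0.331]
tcp_rot: [1.0, -0.0, -0.0, 0.0]
contact_force: [1.1, -1.2, 0.0]
opening: 0.997
finger_force: 0.0
```

move_arm([
  {"x":0,"y":-0.049,"z":0,"yaw":0,"fingers":0},
  {"x":0,"y":-0.098,"z":0,"yaw":0,"fingers":0},
  {"x":0,"y":-0.147,"z":0,"yaw":0,"fingers":0},
  {"x":0,"y":-0.196,"z":0,"yaw":0,"fingers":0},
  {"x":0,"y":-0.233,"z":0,"yaw":0,"fingers":0},
])

```text
time: 2.0
eef_pos: [0.5088, 0.1934, 0.3308]
tcp_rot: [1.0, 0.001, -0.0, -0.0]
contact_force: [0.7, -0.1, 0.4]
opening: 1.002
finger_force: 0.0
```

```bash
python3 - <<'E'
from h import *
im=ctrl.read_camera("top")[:,:,::-1].copy();cv2.imwrite("pics/t1.png",im)
print(rod("top",.193,im))
s=ctrl.get_state();print(s["time"],s["eef_pos"],s["tcp_rot"],s["contact_force"])
cv2.imwrite("pics/c1.png",cv2.resize(im[150:330,90:290],(660,594)))
E
```

```text
[3496.972, -0.008, 0.194, 0.89]
2.05 [0.5083634  0.19738484 0.33068546] [ 9.99994665e-01  2.34505540e-03 -6.34122619e-04 -2.18361065e-03] [-2.26319419  1.67366412 -0.22012298]
```

View pics/c1.png

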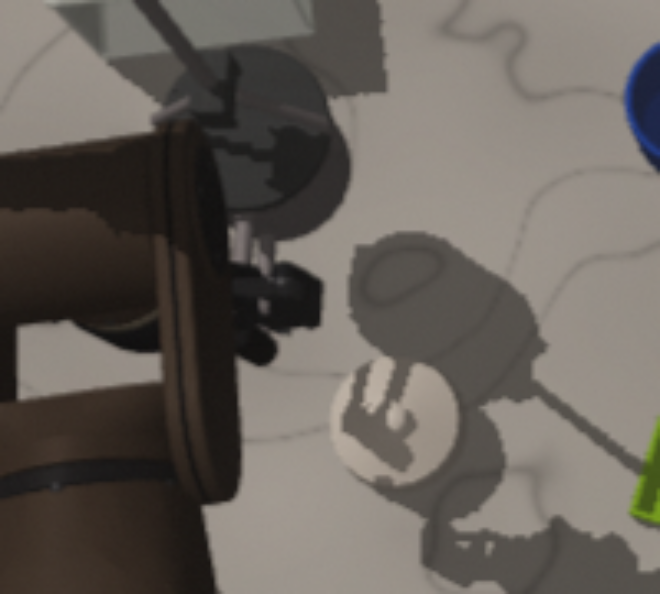

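The gripper is above the handle: fingers at about (280,300) in the crop, and the sugar pot clear at (395,420). I'm going down now.

move_arm([
  {"x":0,"y":0,"z":0.035,"yaw":0,"fingers":0},
  {"x":0,"y":0,"z":0.075,"yaw":0,"fingers":0},
  {"x":0,"y":0,"z":0.11,"yaw":0,"fingers":0.3},
  {"x":0,"y":0,"z":0.118,"yaw":0,"fingers":0.5},
  {"x":0,"y":0,"z":0.118,"yaw":0,"fingers":0.6},
])

```text
time: 2.55
eef_pos: [0.5087, 0.1904, 0.2117]
tcp_rot: [1.0, -0.0, -0.002, 0.0]
contact_force: [0.3, -0.3, 1.0]
opening: 0.512
finger_force: 0.0
```

move_arm([
  {"x":0,"y":0,"z":0,"yaw":0,"fingers":0.8},
  {"x":0,"y":0,"z":0,"yaw":0,"fingers":0.8},
  {"x":0,"y":0,"z":0,"yaw":0,"fingers":0.8},
  {"x":0,"y":0,"z":0,"yaw":0,"fingers":0.8},
], force=20)

```text
time: 2.95
eef_pos: [0.5111, 0.1909, 0.2159]
tcp_rot: [1.0, -0.0, 0.002, -0.0]
contact_force: [0.7, 0.3, 5.3]
opening: 0.25
finger_force: 22.9
```

```bash
cat > look.py <<'E'
from h import *
import sys
s=ctrl.get_state();yb=s["eef_pos"][1]
print(round(s["time"],2),s["eef_pos"].round(4),"F",s["contact_force"].round(2),"tq",s["wrist_torque"].round(2),"op",round(s["opening"],3),round(s["finger_force"],1))
for n in sys.argv[1:]:
    im=ctrl.read_camera(n)[:,:,::-1].copy();cv2.imwrite(f"pics/{n}_{s['time']:.2f}.png",im);print(n,rod(n,yb,im))
E
python3 look.py top
```

```text
2.95 [0.5111 0.1909 0.2159] F [0.66 0.31 5.33] tq [ 0.01  0.03 -0.02] op 0.25 22.9
top [3492.885, 0.004, 0.191, 0.89]
```

move_arm([
  {"x":0,"y":0.005,"z":0,"yaw":0,"fingers":0.8},
  {"x":0,"y":0.01,"z":0,"yaw":0,"fingers":0.8},
  {"x":0,"y":0.015,"z":0,"yaw":0,"fingers":0.8},
  {"x":0,"y":0.02,"z":0,"yaw":0,"fingers":0.8},
  {"x":0,"y":0.025,"z":0,"yaw":0,"fingers":0.8},
])

```text
time: 3.5
eef_pos: [0.5111, 0.1659, 0.2164]
tcp_rot: [1.0, -0.0, 0.002, -0.0]
contact_force: [-1.8, 1.1, 9.6]
opening: 0.251
finger_force: 23.5
```

```bash
python3 look.py top
```

```text
3.5 [0.5111 0.1659 0.2164] F [-1.79  1.07  9.57] tq [0.01 0.17 0.01] op 0.251 23.5
top [3460.786, 0.032, 0.166, 0.93]
```

move_arm([
  {"x":0,"y":0.003,"z":0,"yaw":0,"fingers":0.8},
  {"x":0,"y":0.005,"z":0,"yaw":0,"fingers":0.8},
  {"x":0,"y":0.005,"z":0,"yaw":0,"fingers":0.8},
])

```text
time: 3.85
eef_pos: [0.5112, 0.1609, 0.2167]
tcp_rot: [1.0, -0.0, 0.002, -0.0]
contact_force: [-1.6, -0.1, 8.2]
opening: 0.247
finger_force: 23.5
```

```bash
python3 look.py top
```

```text
3.85 [0.5112 0.1609 0.2167] F [-1.56 -0.14  8.25] tq [0.04 0.27 0.01] op 0.247 23.5
top [3452.766, 0.026, 0.162, 0.94]
```

```bash
python3 look.py top; python3 look.py top; python3 look.py top
```

```text
3.9 [0.5111 0.161  0.2167] F [-1.38  0.51  8.91] tq [ 0.04  0.25 -0.06] op 0.246 23.5
top [3454.041, 0.026, 0.162, 0.94]
3.95 [0.5111 0.1611 0.2167] F [-1.53  1.28  8.24] tq [ 0.03  0.21 -0.02] op 0.25 23.5
top [3450.602, 0.04, 0.16, 0.94]
4.0 [0.5111 0.1611 0.2167] F [-1.56  0.54  8.94] tq [0.03 0.2  0.03] op 0.247 23.5
top [3453.047, 0.036, 0.161, 0.94]
```

```bash
sed -i 's/E=np.minimum(E,60)/E=np.minimum(E,200)/; s/(7,1))/(9,1))/; s/r=cv2.remap(im,/r=cv2.remap(cv2.GaussianBlur(im,(0,0),.7),/' h.py
sed -i 's/-rng,rng,.002/-rng,rng,.001/' h.py
python3 - <<'E'
from h import *
import glob
for f in sorted(glob.glob("pics/top_*.png")):
    im=cv2.imread(f)
    print(f,rod("top",.165,im),rod("top",.165,im,.42,.60))
E
```

```text
pics/top_2.95.png [7833.408, 0.004, 0.19, 0.93] [7420.407, 0.004, 0.19, 0.97]
pics/top_3.50.png [7380.001, 0.027, 0.166, 0.93] [7365.404, 0.027, 0.166, 0.97]
pics/top_3.85.png [7327.208, 0.032, 0.161, 0.93] [7268.133, 0.032, 0.161, 0.97]
pics/top_3.90.png [7331.621, 0.032, 0.161, 0.93] [7278.404, 0.032, 0.161, 0.97]
pics/top_3.95.png [7336.202, 0.032, 0.161, 0.93] [7274.783, 0.032, 0.161, 0.97]
pics/top_4.00.png [7331.229, 0.032, 0.161, 0.93] [7274.725, 0.032, 0.161, 0.97]
```

move_arm([
  {"x":0,"y":0.003,"z":0,"yaw":0,"fingers":0.8},
  {"x":0,"y":0.006,"z":0,"yaw":0,"fingers":0.8},
  {"x":0,"y":0.006,"z":0,"yaw":0,"fingers":0.8},
])

```text
time: 4.35
eef_pos: [0.5111, 0.155, 0.217]
tcp_rot: [1.0, -0.0, 0.002, -0.0]
contact_force: [-1.7, 1.1, 9.6]
opening: 0.246
finger_force: 23.6
```

```bash
python3 look.py top
```

```text
4.35 [0.5111 0.155  0.217 ] F [-1.72  1.15  9.57] tq [-0.01  0.36 -0.02] op 0.246 23.6
top [7230.362, 0.038, 0.155, 0.95]
```

move_arm([
  {"x":0,"y":0.003,"z":0,"yaw":0,"fingers":0.8},
  {"x":0,"y":0.006,"z":0,"yaw":0,"fingers":0.8},
])

```text
time: 4.6
eef_pos: [0.5112, 0.1493, 0.2174]
tcp_rot: [1.0, 0.0, 0.003, -0.001]
contact_force: [-2.9, 1.5, 11.5]
opening: 0.253
finger_force: 23.8
```

```bash
python3 look.py top
```

```text
4.6 [0.5112 0.1493 0.2174] F [-2.85  1.5  11.45] tq [0.06 0.39 0.04] op 0.253 23.8
top [7030.628, 0.044, 0.149, 0.95]
```

move_arm([
  {"x":0,"y":0.003,"z":0,"yaw":0,"fingers":0.8},
  {"x":0,"y":0.006,"z":0,"yaw":0,"fingers":0.8},
])

```text
time: 4.85
eef_pos: [0.5113, 0.1433, 0.2178]
tcp_rot: [1.0, 0.0, 0.003, -0.001]
contact_force: [-2.8, 2.1, 14.1]
opening: 0.252
finger_force: 24.0
```

```bash
python3 look.py top
```

```text
4.85 [0.5113 0.1433 0.2178] F [-2.78  2.07 14.14] tq [0.08 0.59 0.01] op 0.252 24.0
top [6794.946, 0.05, 0.143, 0.96]
```

move_arm([
  {"x":0,"y":0.003,"z":0,"yaw":0,"fingers":0.8},
  {"x":0,"y":0.006,"z":0,"yaw":0,"fingers":0.8},
])

```text
time: 5.1
eef_pos: [0.5113, 0.1374, 0.2184]
tcp_rot: [1.0, 0.0, 0.003, -0.001]
contact_force: [-4.5, 1.5, 15.5]
opening: 0.253
finger_force: 24.2
```

```bash
python3 look.py top
```

```text
5.1 [0.5113 0.1374 0.2184] F [-4.46  1.53 15.49] tq [0.1  0.66 0.02] op 0.253 24.2
top [6600.739, 0.056, 0.137, 0.97]
```

move_arm([
  {"x":0,"y":0.003,"z":0,"yaw":0,"fingers":0.8},
  {"x":0,"y":0.006,"z":0,"yaw":0,"fingers":0.8},
])

```text
time: 5.35
eef_pos: [0.5113, 0.1315, 0.2189]
tcp_rot: [1.0, 0.0, 0.003, -0.001]
contact_force: [-4.2, 2.3, 16.3]
opening: 0.25
finger_force: 24.4
```

```bash
python3 look.py top
```

```text
5.35 [0.5113 0.1315 0.2189] F [-4.23  2.28 16.32] tq [ 0.02  0.9  -0.04] op 0.25 24.4
top [6482.857, 0.062, 0.132, 0.97]
```

move_arm([
  {"x":0,"y":0.003,"z":0,"yaw":0,"fingers":0.8},
  {"x":0,"y":0.006,"z":0,"yaw":0,"fingers":0.8},
])

```text
time: 5.6
eef_pos: [0.5114, 0.1257, 0.2195]
tcp_rot: [1.0, 0.0, 0.003, -0.001]
contact_force: [-6.2, 3.8, 19.3]
opening: 0.248
finger_force: 24.7
```

```bash
python3 look.py top
```

```text
5.6 [0.5114 0.1257 0.2195] F [-6.24  3.79 19.27] tq [ 0.09  1.   -0.01] op 0.248 24.7
top [6343.738, 0.067, 0.126, 0.98]
```

move_arm([
  {"x":0,"y":0.003,"z":0,"yaw":0,"fingers":0.8},
  {"x":0,"y":0.006,"z":0,"yaw":0,"fingers":0.8},
])

```text
time: 5.85
eef_pos: [0.5112, 0.1194, 0.2184]
tcp_rot: [1.0, 0.0, 0.003, -0.001]
contact_force: [-3.4, 1.5, 11.1]
opening: 0.251
finger_force: 23.7
```

```bash
python3 look.py top
```

```text
5.85 [0.5112 0.1194 0.2184] F [-3.4   1.47 11.12] tq [ 0.09  0.52 -0.02] op 0.251 23.7
top [6478.148, 0.05, 0.121, 0.98]
```

move_arm([
  {"x":0,"y":0.008,"z":0,"yaw":0,"fingers":0.8},
  {"x":0,"y":0.024,"z":0,"yaw":0,"fingers":0.8},
  {"x":0,"y":0.04,"z":0,"yaw":0,"fingers":0.8},
  {"x":0,"y":0.056,"z":0,"yaw":0,"fingers":0.8},
  {"x":0,"y":0.072,"z":0,"yaw":0,"fingers":0.8},
])

```text
time: 6.4
eef_pos: [0.5111, 0.0458, 0.2165]
tcp_rot: [1.0, -0.0, 0.002, 0.0]
contact_force: [-0.9, -1.2, 9.5]
opening: 0.25
finger_force: 23.6
```

```bash
python3 look.py top
```

```text
6.4 [0.5111 0.0458 0.2165] F [-0.87 -1.23  9.48] tq [-0.06  0.2   0.04] op 0.25 23.6
top [7025.924, -0.029, 0.046, 1.0]
```

move_arm([
  {"x":0,"y":0.017,"z":0,"yaw":0,"fingers":0.8},
  {"x":0,"y":0.034,"z":0,"yaw":0,"fingers":0.8},
  {"x":0,"y":0.05,"z":0,"yaw":0,"fingers":0.8},
])

```text
time: 6.75
eef_pos: [0.5111, -0.0044, 0.2162]
tcp_rot: [1.0, -0.0, 0.002, 0.001]
contact_force: [0.5, -0.1, 6.3]
opening: 0.248
finger_force: 23.2
```

```bash
python3 look.py top;python3 look.py top
```

```text
6.75 [ 0.5111 -0.0044  0.2162] F [ 0.53 -0.14  6.28] tq [-0.05 -0.08 -0.  ] op 0.248 23.2
top [7531.288, -0.019, -0.004, 1.0]
6.8 [ 0.5111 -0.0068  0.2161] F [-0.69 -1.77  7.42] tq [-0.17  0.14  0.1 ] op 0.255 23.4
top [7535.899, -0.016, -0.007, 1.0]
```

move_arm([
  {"x":0,"y":0.014,"z":0,"yaw":0,"fingers":0.8},
  {"x":0,"y":0.014,"z":0,"yaw":0,"fingers":0.8},
])

```text
time: 7.05
eef_pos: [0.5111, -0.0189, 0.2159]
tcp_rot: [1.0, -0.001, 0.002, 0.001]
contact_force: [0.2, -0.1, 6.8]
opening: 0.248
finger_force: 23.2
```

```bash
for i in 1 2 3; do python3 look.py top; done
```

```text
7.05 [ 0.5111 -0.0189  0.2159] F [ 0.15 -0.12  6.81] tq [0.08 0.1  0.06] op 0.248 23.2
top [7583.66, 0.002, -0.019, 1.0]
7.1 [ 0.5111 -0.0183  0.2158] F [ 0.05 -0.08  6.84] tq [-0.   -0.    0.04] op 0.251 23.2
top [7594.44, 0.0, -0.017, 1.0]
7.15 [ 0.5111 -0.0181  0.2158] F [ 0.51 -0.26  6.8 ] tq [ 0.02  0.03 -0.03] op 0.249 23.2
top [7582.44, 0.004, -0.018, 1.0]
```

move_arm([
  {"x":0,"y":0.001,"z":0,"yaw":0,"fingers":0.8},
  {"x":0,"y":0.0026,"z":0,"yaw":0,"fingers":0.8},
  {"x":0,"y":0.005,"z":0,"yaw":0,"fingers":0.8},
  {"x":0,"y":0.0083,"z":0,"yaw":0,"fingers":0.8},
  {"x":0,"y":0.013,"z":0,"yaw":0,"fingers":0.8},
])

```text
time: 7.7
eef_pos: [0.5111, -0.0306, 0.216]
tcp_rot: [1.0, 0.0, 0.002, 0.001]
contact_force: [0.0, 1.4, 5.9]
opening: 0.247
finger_force: 23.3
```

move_arm([
  {"x":0,"y":0.0056,"z":0,"yaw":0,"fingers":0.8},
  {"x":0,"y":0.0127,"z":0,"yaw":0,"fingers":0.8},
  {"x":0,"y":0.0209,"z":0,"yaw":0,"fingers":0.8},
  {"x":0,"y":0.0304,"z":0,"yaw":0,"fingers":0.8},
  {"x":0,"y":0.0408,"z":0,"yaw":0,"fingers":0.8},
])

```text
time: 8.2
eef_pos: [0.5111, -0.0718, 0.2159]
tcp_rot: [1.0, 0.0, 0.002, 0.001]
contact_force: [0.5, -0.4, 6.4]
opening: 0.249
finger_force: 23.3
```

move_arm([
  {"x":0,"y":0.0114,"z":0,"yaw":0,"fingers":0.8},
  {"x":0,"y":0.0234,"z":0,"yaw":0,"fingers":0.8},
  {"x":0,"y":0.0359,"z":0,"yaw":0,"fingers":0.8},
  {"x":0,"y":0.0487,"z":0,"yaw":0,"fingers":0.8},
  {"x":0,"y":0.0615,"z":0,"yaw":0,"fingers":0.8},
])

```text
time: 8.7
eef_pos: [0.511, -0.1337, 0.2158]
tcp_rot: [1.0, -0.0, 0.002, 0.001]
contact_force: [1.6, 0.8, 5.2]
opening: 0.247
finger_force: 23.2
```

move_arm([
  {"x":0,"y":0.0125,"z":0,"yaw":0,"fingers":0.8},
  {"x":0,"y":0.0245,"z":0,"yaw":0,"fingers":0.8},
  {"x":0,"y":0.0359,"z":0,"yaw":0,"fingers":0.8},
  {"x":0,"y":0.0463,"z":0,"yaw":0,"fingers":0.8},
  {"x":0,"y":0.0558,"z":0,"yaw":0,"fingers":0.8},
])

```text
time: 9.2
eef_pos: [0.511, -0.1898, 0.2159]
tcp_rot: [1.0, -0.0, 0.002, 0.001]
contact_force: [0.8, -1.0, 5.7]
opening: 0.248
finger_force: 23.2
```

move_arm([
  {"x":0,"y":0.0082,"z":0,"yaw":0,"fingers":0.8},
  {"x":0,"y":0.0153,"z":0,"yaw":0,"fingers":0.8},
  {"x":0,"y":0.021,"z":0,"yaw":0,"fingers":0.8},
  {"x":0,"y":0.0256,"z":0,"yaw":0,"fingers":0.8},
  {"x":0,"y":0.029,"z":0,"yaw":0,"fingers":0.8},
])

```text
time: 9.7
eef_pos: [0.511, -0.2186, 0.216]
tcp_rot: [1.0, -0.0, 0.002, 0.001]
contact_force: [1.0, 0.1, 6.0]
opening: 0.246
finger_force: 23.2
```

move_arm([
  {"x":0,"y":0.0023,"z":0,"yaw":0,"fingers":0.8},
  {"x":0,"y":0.0038,"z":0,"yaw":0,"fingers":0.8},
  {"x":0,"y":0.0049,"z":0,"yaw":0,"fingers":0.8},
])

```text
time: 10.0
eef_pos: [0.511, -0.2233, 0.2159]
tcp_rot: [1.0, -0.0, 0.002, 0.001]
contact_force: [0.9, -0.4, 6.2]
opening: 0.251
finger_force: 23.2
```

```bash
for i in 1 2 3 4 5 6; do python3 look.py top|cut -c1-60; done
```

```text
10.0 [ 0.511  -0.2233  0.2159] F [ 0.92 -0.4   6.21] tq [-0.
top [4884.062, -0.006, -0.223, 0.95]
10.05 [ 0.511  -0.2234  0.2159] F [ 1.42 -0.43  5.67] tq [-0
top [4898.448, -0.005, -0.223, 0.95]
10.1 [ 0.511  -0.2233  0.2159] F [1.02 0.04 4.86] tq [-0.01 
top [4888.327, -0.002, -0.224, 0.95]
10.15 [ 0.511  -0.2232  0.2159] F [0.05 0.05 6.04] tq [ 0.01
top [4886.587, -0.002, -0.223, 0.95]
10.2 [ 0.511  -0.2231  0.2159] F [ 0.77 -0.07  5.96] tq [-0.
top [4866.977, -0.002, -0.223, 0.95]
10.25 [ 0.511  -0.2231  0.2159] F [ 1.52 -0.17  5.28] tq [-0
top [4880.443, 0.0, -0.223, 0.95]
```

move_arm([
  {"x":0,"y":0,"z":-0.001,"yaw":0,"fingers":0.8},
  {"x":0,"y":0,"z":-0.0018,"yaw":0,"fingers":0.8},
])

```text
time: 10.5
eef_pos: [0.5109, -0.2225, 0.216]
tcp_rot: [1.0, -0.0, 0.002, 0.0]
contact_force: [5.2, -0.2, 0.7]
opening: 0.255
finger_force: 22.8
```

```bash
cat > osc.py <<'E'
from h import *
import sys
from scipy.optimize import least_squares
N=int(sys.argv[1]);t=[];I=[];F=[];e=[]
for i in range(N):
    s=ctrl.get_state();t.append(s["time"]);F.append(s["contact_force"]);e.append(s["eef_pos"][1])
    I.append(ctrl.read_camera("top")[:,:,::-1].copy())
r=[rod("top",e[0],im,rng=.06) for im in I]
t=np.array(t);o=np.array([q[1] for q in r]);b=np.array([q[2] for q in r])
print("F",np.mean(F,0).round(2),"eef y",np.round(e[-1],4)); print("t0",t[0].round(2),"tro-cl mm",(o*1000).round().astype(int),"clevis mm",(b*1000).round().astype(int))
y=o+b
f=least_squares(lambda p:p[0]+p[1]*np.cos(p[3]*(t-t[-1]))+p[2]*np.sin(p[3]*(t-t[-1]))-y,[y.mean(),.001,.001,3.7],bounds=([-1,-.1,-.1,2.5],[1,.1,.1,5.5]))
p=f.x;print("mean y %.4f amp %.4f w %.2f; at end pos %.4f vel %.4f rms %.4f"%(p[0],np.hypot(p[1],p[2]),p[3],p[1],p[2]*p[3],np.sqrt(np.mean(f.fun**2))))
cv2.imwrite(f"pics/o{t[-1]:.2f}.png",I[-1])
E
python3 osc.py 28; python3 -c "
from plant import ctrl;import cv2
cv2.imwrite('pics/s10.png',ctrl.read_camera('scene')[:,:,::-1])"
```

```text
F [5.29 0.09 2.86] eef y -0.2225
t0 10.5 tro-cl mm [ 7  6  7  7  7  7  6  6  7  4  3  4  0 -2 -2 -2 -2 -6 -2 -5 -6 -6 -6 -6
 -6 -5 -5 -6] clevis mm [-223 -222 -222 -222 -222 -222 -222 -222 -223 -222 -222 -223 -222 -222
 -222 -223 -223 -222 -224 -223 -223 -223 -223 -223 -223 -223 -223 -222]
mean y -0.2221 amp 0.0071 w 3.30; at end pos -0.0051 vel 0.0166 rms 0.0007
```

View pics/s10.png

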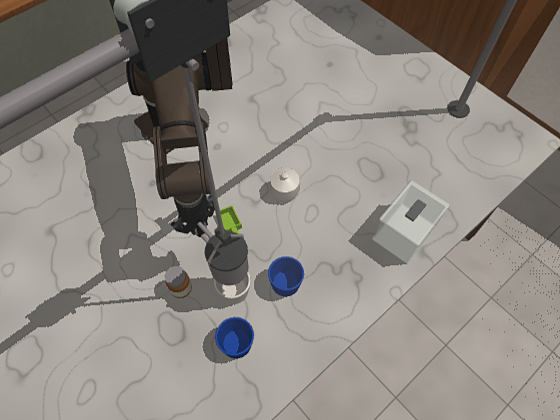

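The caddy is over the white pot (scene about (230,262), pot at (232,290)) and nothing else has moved. A 7 mm trolley swing remains, which I'll cancel with a half-period pulse.

move_arm([
  {"y":0,"fingers":0.8},
  {"y":0,"fingers":0.8},
  {"y":0,"fingers":0.8},
  {"y":0,"fingers":0.8},
  {"y":0,"fingers":0.8},
])

```text
validation failed for argument at $.pl...
```

move_arm([
  {"y":-0.0031,"fingers":0.8},
  {"y":-0.0031,"fingers":0.8},
  {"y":-0.0031,"fingers":0.8},
  {"y":-0.0031,"fingers":0.8},
  {"y":-0.0031,"fingers":0.8},
])

```text
validation failed for argument at $.pl...
```

move_arm([
  {"y":0,"fingers":0.8},
  {"y":0,"fingers":0.8},
  {"y":0,"fingers":0.8},
  {"y":0,"fingers":0.8},
  {"y":0,"fingers":0.8},
])

```text
validation failed for argument at $.pl...
```

move_arm([
  {"y":0.0039,"fingers":0.8},
  {"y":0.0039,"fingers":0.8},
])

```text
validation failed for argument at $.pl...
```

```bash
python3 osc.py 26
```

```text
F [ 5.41 -0.09  2.79] eef y -0.2225
t0 11.95 tro-cl mm [-2 -2 -2  0  1  4  3  4  4  7  7  7  7  7  4  4  3  0  4  0  0 -2 -2 -2
 -2 -5] clevis mm [-224 -223 -223 -223 -223 -224 -223 -223 -223 -224 -224 -224 -224 -224
 -223 -223 -223 -222 -224 -223 -223 -223 -223 -224 -224 -223]
mean y -0.2223 amp 0.0051 w 4.18; at end pos -0.0049 vel -0.0055 rms 0.0007
```

move_arm([
  {"x":0,"y":0.0028,"z":0,"yaw":0,"fingers":0.8},
  {"x":0,"y":0.0028,"z":0,"yaw":0,"fingers":0.8},
  {"x":0,"y":0.0028,"z":0,"yaw":0,"fingers":0.8},
  {"x":0,"y":0.0028,"z":0,"yaw":0,"fingers":0.8},
  {"x":0,"y":0.0028,"z":0,"yaw":0,"fingers":0.8},
])

```text
time: 13.75
eef_pos: [0.5108, -0.2254, 0.216]
tcp_rot: [1.0, -0.0, 0.002, 0.001]
contact_force: [5.2, -0.2, 2.5]
opening: 0.253
finger_force: 22.9
```

move_arm([
  {"x":0,"y":0,"z":0,"yaw":0,"fingers":0.8},
  {"x":0,"y":0,"z":0,"yaw":0,"fingers":0.8},
  {"x":0,"y":0,"z":0,"yaw":0,"fingers":0.8},
  {"x":0,"y":0,"z":0,"yaw":0,"fingers":0.8},
  {"x":0,"y":-0.002,"z":0,"yaw":0,"fingers":0.8},
])

```text
time: 14.25
eef_pos: [0.5108, -0.2235, 0.2159]
tcp_rot: [1.0, -0.0, 0.002, 0.001]
contact_force: [5.0, 0.7, 3.2]
opening: 0.25
finger_force: 22.9
```

```bash
python3 osc.py 26
```

```text
F [5.11 0.06 2.74] eef y -0.2233
t0 14.25 tro-cl mm [-2  0  0  0  0  0  0  1  1  1  1  1  1  0  0  0  0  0  0  0  0 -2 -2 -2
 -2 -2] clevis mm [-223 -223 -223 -223 -223 -223 -223 -223 -223 -223 -223 -223 -223 -223
 -223 -223 -223 -223 -223 -223 -223 -223 -223 -223 -223 -223]
mean y -0.2242 amp 0.0020 w 2.92; at end pos -0.0011 vel -0.0049 rms 0.0005
```

move_arm([
  {"x":0.001,"y":0,"z":-0.0005,"yaw":0,"fingers":0.8},
  {"x":0.002,"y":0,"z":-0.001,"yaw":0,"fingers":0.8},
  {"x":0.002,"y":0,"z":-0.001,"yaw":0,"fingers":0.8},
  {"x":0.002,"y":0,"z":-0.001,"yaw":0,"fingers":0.8},
])

```text
time: 15.95
eef_pos: [0.511, -0.2231, 0.2159]
tcp_rot: [1.0, -0.0, -0.001, -0.0]
contact_force: [-1.4, -0.8, 2.9]
opening: 0.248
finger_force: 22.9
```

```bash
python3 osc.py 14
```

```text
F [-2.87 -0.2   3.01] eef y -0.223
t0 15.95 tro-cl mm [-2 -2 -2 -2 -2 -2 -2 -2 -2 -2 -2 -2 -2 -2] clevis mm [-223 -223 -223 -223 -223 -223 -223 -223 -223 -223 -223 -223 -223 -223]
mean y -0.2250 amp 0.0000 w 3.60; at end pos -0.0000 vel 0.0000 rms 0.0000
```

Calm. I'm letting go and rising clear.

move_arm([
  {"x":0,"y":0,"z":0,"yaw":0,"fingers":0.1},
  {"x":0,"y":0,"z":0,"yaw":0,"fingers":0.1},
  {"x":0,"y":0,"z":0,"yaw":0,"fingers":0.1},
  {"x":0,"y":0,"z":0,"yaw":0,"fingers":0.1},
])

```text
time: 17.05
eef_pos: [0.5118, -0.223, 0.2159]
tcp_rot: [1.0, -0.0, 0.0, -0.0]
contact_force: [-0.0, 0.0, -0.1]
opening: 0.893
finger_force: 0.0
```

```bash
python3 osc.py 12
```

```text
F [-0.07 -0.26  0.08] eef y -0.2231
t0 17.05 tro-cl mm [0 0 0 0 0 0 0 0 0 0 0 0] clevis mm [-223 -223 -223 -223 -223 -223 -223 -223 -223 -223 -223 -223]
mean y -0.2230 amp 0.0000 w 3.67; at end pos -0.0000 vel 0.0000 rms 0.0000
```

move_arm([
  {"x":0,"y":0,"z":-0.015,"yaw":0,"fingers":0.1},
  {"x":0,"y":0,"z":-0.04,"yaw":0,"fingers":0.1},
  {"x":0,"y":0,"z":-0.07,"yaw":0,"fingers":0.1},
  {"x":0,"y":0,"z":-0.1,"yaw":0,"fingers":0.1},
  {"x":0,"y":0,"z":-0.12,"yaw":0,"fingers":0.1},
])

```text
time: 18.15
eef_pos: [0.5122, -0.2235, 0.3405]
tcp_rot: [1.0, -0.0, 0.002, 0.001]
contact_force: [0.8, -0.6, 0.7]
opening: 0.899
finger_force: 0.0
```

```bash
python3 osc.py 10
```

```text
F [ 0.09 -0.09  0.37] eef y -0.2228
t0 18.15 tro-cl mm [0 0 0 0 0 0 0 0 0 0] clevis mm [-223 -223 -223 -223 -223 -223 -223 -223 -223 -223]
mean y -0.2230 amp 0.0000 w 3.67; at end pos -0.0000 vel 0.0000 rms 0.0000
```

move_arm([
  {"x":0,"y":0,"z":0,"yaw":0,"fingers":0.1},
  {"x":0,"y":0,"z":0,"yaw":0,"fingers":0.1},
  {"x":0,"y":0,"z":0,"yaw":0,"fingers":0.1},
  {"x":0,"y":0,"z":0,"yaw":0,"fingers":0.1},
  {"x":0,"y":0,"z":0,"yaw":0,"fingers":0.1},
])

```text
time: 19.15
eef_pos: [0.5116, -0.2231, 0.3362]
tcp_rot: [1.0, -0.0, 0.0, 0.0]
contact_force: [-0.7, -0.3, -0.5]
opening: 0.903
finger_force: 0.0
```

move_arm([
  {"x":0,"y":0,"z":0,"yaw":0,"fingers":0.1},
  {"x":0,"y":0,"z":0,"yaw":0,"fingers":0.1},
  {"x":0,"y":0,"z":0,"yaw":0,"fingers":0.1},
  {"x":0,"y":0,"z":0,"yaw":0,"fingers":0.1},
  {"x":0,"y":0,"z":0,"yaw":0,"fingers":0.1},
])

```text
time: 19.65
eef_pos: [0.5116, -0.2231, 0.3361]
tcp_rot: [1.0, -0.0, 0.0, -0.0]
contact_force: [-0.3, 0.5, 0.3]
opening: 0.899
finger_force: 0.0
```

move_arm([
  {"x":0,"y":0,"z":0,"yaw":0,"fingers":0.1},
  {"x":0,"y":0,"z":0,"yaw":0,"fingers":0.1},
  {"x":0,"y":0,"z":0,"yaw":0,"fingers":0.1},
  {"x":0,"y":0,"z":0,"yaw":0,"fingers":0.1},
  {"x":0,"y":0,"z":0,"yaw":0,"fingers":0.1},
])

```text
time: 20.15
eef_pos: [0.5116, -0.2231, 0.3362]
tcp_rot: [1.0, -0.0, 0.0, 0.0]
contact_force: [0.2, 0.7, -0.0]
opening: 0.898
finger_force: 0.0
```

move_arm([
  {"x":0,"y":0,"z":0,"yaw":0,"fingers":0.1},
  {"x":0,"y":0,"z":0,"yaw":0,"fingers":0.1},
  {"x":0,"y":0,"z":0,"yaw":0,"fingers":0.1},
  {"x":0,"y":0,"z":0,"yaw":0,"fingers":0.1},
  {"x":0,"y":0,"z":0,"yaw":0,"fingers":0.1},
])

```text
time: 20.65
eef_pos: [0.5116, -0.2231, 0.3361]
tcp_rot: [1.0, -0.0, -0.0, -0.0]
contact_force: [-0.0, 0.3, 0.8]
opening: 0.897
finger_force: 0.0
```

move_arm([
  {"x":0,"y":0,"z":0,"yaw":0,"fingers":0.1},
  {"x":0,"y":0,"z":0,"yaw":0,"fingers":0.1},
  {"x":0,"y":0,"z":0,"yaw":0,"fingers":0.1},
  {"x":0,"y":0,"z":0,"yaw":0,"fingers":0.1},
  {"x":0,"y":0,"z":0,"yaw":0,"fingers":0.1},
])

```text
time: 21.15
eef_pos: [0.5116, -0.2231, 0.3361]
tcp_rot: [1.0, -0.0, -0.0, -0.0]
contact_force: [-0.6, -0.4, 0.3]
opening: 0.904
finger_force: 0.0
```

move_arm([
  {"x":0,"y":0,"z":0,"yaw":0,"fingers":0.1},
  {"x":0,"y":0,"z":0,"yaw":0,"fingers":0.1},
  {"x":0,"y":0,"z":0,"yaw":0,"fingers":0.1},
  {"x":0,"y":0,"z":0,"yaw":0,"fingers":0.1},
  {"x":0,"y":0,"z":0,"yaw":0,"fingers":0.1},
])

```text
time: 21.65
eef_pos: [0.5116, -0.2231, 0.3361]
tcp_rot: [1.0, -0.0, -0.0, -0.0]
contact_force: [-0.5, 0.1, -0.9]
opening: 0.9
finger_force: 0.0
```

move_arm([
  {"x":0,"y":0,"z":0,"yaw":0,"fingers":0.1},
  {"x":0,"y":0,"z":0,"yaw":0,"fingers":0.1},
  {"x":0,"y":0,"z":0,"yaw":0,"fingers":0.1},
  {"x":0,"y":0,"z":0,"yaw":0,"fingers":0.1},
  {"x":0,"y":0,"z":0,"yaw":0,"fingers":0.1},
])

```text
time: 22.15
eef_pos: [0.5116, -0.2231, 0.3361]
tcp_rot: [1.0, -0.0, -0.0, -0.0]
contact_force: [0.8, -0.2, 0.1]
opening: 0.898
finger_force: 0.0
```

```bash
python3 osc.py 10; python3 - <<'E'
from plant import ctrl
import cv2,numpy as np
a=ctrl.read_camera('scene')[:,:,::-1];b=ctrl.read_camera('top')[:,:,::-1]
cv2.imwrite('pics/end.png',np.hstack([cv2.resize(a[170:350,120:310],(400,379)),cv2.resize(b[130:310,290:480],(400,379))]))
print(ctrl.get_state()["time"])
E
```

```text
F [ 0.1  -0.11  0.09] eef y -0.2231
t0 22.15 tro-cl mm [0 0 0 0 0 0 0 0 0 0] clevis mm [-223 -223 -223 -223 -223 -223 -223 -223 -223 -223]
mean y -0.2230 amp 0.0000 w 3.67; at end pos -0.0000 vel 0.0000 rms 0.0000
22.75
```

View pics/end.png

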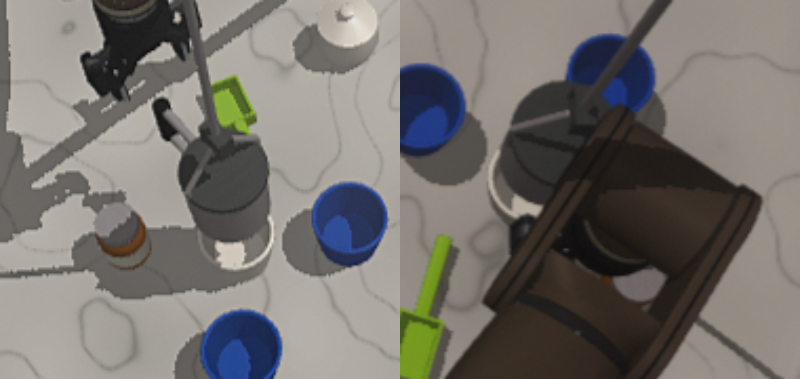

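The caddy hangs free and plumb over the white pot (left crop: caddy at (228,195), pot at (235,240)), the gripper is clear, and it has been still for over 5 s.

```bash
python3 -c "
from plant import ctrl
print(ctrl.sign_off())"
```

```text
the job is handed in; nothing more can be done
None
```

The caddy hangs free and still over the white pot, with its measured y within 1 mm of the pot's centre, and I handed the job in at about 23 s; the sign-off gave no verdict.

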